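Clamp the upright of a menu stand into its foot

TASK

Build up the next wooden menu stand of the snack bar: stand the loose square post upright in the open notch of the foot block on the plywood board and let go of it, then pump the trigger of the bar clamp, moving its jaw by nothing but the trigger, until the jaw's rubber pad has pushed the post fully home and is squashed by about 3 mm against it; more than 5 mm would dent the soft wood. The clamp is worn and slackens when its trigger is let go, so finish with your fingers still holding the trigger squeezed, pad pressing like that, ready for the screws to be driven. Do not disturb the other things on the counter.

Things in the scene. Friction and masses are not known exactly. Their poses are not given: they have to be found in the camera images.
- post: the loose pine post: 28 mm square, 170 mm tall with a bevelled top, about 80 g, standing upright alone on the counter on either side of the board. Origin: centre of its underside; z up the post, x and y square to its flat sides. Any of its four sides may face the clamp.
- station: plywood assembly board, 230 mm (its x) by 340 mm (y) by 12 mm, fixed; foot block and bar clamp are fixed on it. Origin: at counter height under the clamp's housing; z up. The clamp lies flat, its parts centred 40 mm above the counter: steel bar along y; pistol grip and, before it (towards -y), the trigger stick out to -x; the jaws reach out to +x.
- housing (a point): centre of the clamp's black housing, 63 mm (x) by 46 mm (y), 28 mm high, its top 54 mm above the counter; axes as the board's.
- foot (a point): centre of the top of the pine foot block, 84 mm (board's x) by 46 mm (y), top 56 mm above the board; its back (+y) rests against the fixed jaw, and the notch is in the middle of its -y side, open upwards and towards the moving jaw.
- notch (a point): centre of the post's underside when fully home in the foot block's notch, on the board's top, 12 mm above the counter; axes as the board's. Notch: 32 mm wide (x -16 to 16 mm), back wall at y = 14 mm, cheeks end at y = -6 mm, 56 mm high. A post fully home stands out 8 mm towards the moving jaw (-y). A post set down up to 8 mm short of home (towards -y) is pushed home by the jaw.
- bar: steel bar, 16 x 6 mm, with the black moving jaw (24 mm high, reaching 70 mm out to +x) at its -y end; the robot must not push it. Origin: on the bar's middle line in the plane of the rubber pad's unsquashed face; axes as the board's. Its other end sticks out up to 200 mm from the board's origin towards +y, 37 to 43 mm above the counter.
- jaw (a joint): travel of bar and jaw towards the post (+y of the board), m, 0 to 0.050. At 0.036 the unsquashed pad just touches a post that is fully home; it starts between 0 and 0.018. Friction of about 2 N holds it: when the trigger is let go, the squashed pad pushes the jaw back until 2 N or less is left.
- pad_face: rubber pad on the moving jaw, 44 mm (x) by 32 mm (z), 10 mm thick. Origin: centre of its face, which looks to +y of the board and presses on the post 28 mm above the board.
- pad (a joint): how far the rubber pad is squashed into the jaw, m: 0 free, 0.010 flat; stiffness 2.5 N per mm.
- lever: black trigger lever, 10 mm thick, 22 mm high, sticking out from the housing to 110 mm from the bar (towards -x of the board). Origin: on its front side (away from the grip) at mid-height, 85 mm from its upright pivot pin, 63 mm out from the bar, 40 mm above the counter. Its own y points towards the grip.
- trigger (a joint): squeeze of the trigger, rad: 0 let out, 0.283 fully squeezed to the grip (+y of the board). The lever's origin then moves 24 mm; it takes 3 to 4 N there plus 0.5 N per N at the pad, and springs back by itself in about 0.5 s. A ratchet with 4 mm teeth drives the jaw 40 mm per rad, the first 0 to 3 mm of a stroke being lost until a tooth catches: about 8 mm a full stroke, nothing on the way back.
- handle_back (a point): point on the back (+y side) of the fixed pistol grip, opposite the lever's origin, 40 mm above the counter; axes as the board's. The grip is 17 mm thick, 24 mm high, from 28 to 110 mm out from the bar. From the lever's front to this point: 55 mm with the trigger out, 31 mm fully squeezed. Free air above grip and lever, 16 mm below them to the board; the housing ends 31 mm nearer the bar.
- mustard: yellow squeeze bottle with a nozzle, 56 mm across, 168 mm tall, loose; leave alone. Origin: centre of its underside.
- ketchup: red squeeze bottle with a nozzle, 56 mm across, 168 mm tall, loose; leave alone. Origin: centre of its underside.
- can: bare aluminium drink can, 66 mm across, 122 mm tall, loose; leave alone. Origin: centre of its underside.
- screwdriver: screwdriver, 150 mm long, lying on the board behind the housing; leave alone. Origin: underside, at its middle.
- tin: small steel tin of screws, 48 mm across, 22 mm high, standing on the board's near left corner beyond the grip; leave alone. Origin: centre of its underside.
Not all that is in view belongs to the job. Of the things that look like the post, the largest one is meant.

How it is judged:
By the outcome, as a careful person would: the job done as asked, in the order asked, and still so for the second after the job is handed in, while the arm keeps its last pose, push and grip.
It also fails if it takes over 64 s, if anything falls off the work surface, if the arm or the gripper's body presses on something with over 40 N, if the wrist force passes 120 N, or if a joint passes its speed limit or range.

ROBOT

A 6-joint arm with a two-finger parallel gripper is mounted at the origin on the work surface. World frame = base frame: x ahead of the robot, y to its left, z up, the work surface at z = 0. Lengths are in mm, angles in rad, forces in N, time in s.
With the tool pointing down it reaches from about 275 to 850 mm from the base axis. Payload 5.2 kg.
Tool frame: the origin (TCP) lies midway between the tips of the shut fingers; the grasp point (between the pads) lies r.grip_depth behind it (r.grip_depth is the distance from the TCP to the grasp point, in mm); z points along the fingers, y is the line along which they close (so a half turn about z gives the same grasp; the last joint's range is limited). The gripper opens to 85 mm and grips with 20 to 120 N. Pads are 22 mm wide; open, the fingers measure 114 mm over their backs; the gripper's body (76 mm by 85 mm) begins 54 mm behind the grasp point. The pads swing forward as they close: fully open they stand 13 mm farther back than shut.
Start: joints at [-1.312, 0.259, 1.535, -0, 1.348, -0.203], TCP at [245.079, -492.384, 231.31] pointing down, gripper open.
Joint ranges: [-3.14, 3.14], [-0.91, 2.08], [0.19, 2.58], [-1.22, 4.36], [0.22, 2.71], [-3.12, 3.12]. Speed limits (rad/s): [2.57, 2.57, 3.14, 3.14, 3.14, 3.14].

INTERFACE

Orientations are given as a 3x3 rotation matrix whose columns are the frame's x, y, z axes.
In Python, from cell import r, read_camera, camera_info, close_job gives the robot as it stands.
- The arm moves only by the shell command python3 -m crank 'ROWS' [FORCE]. ROWS is JSON, a list that holds one entry, the list of rows, each a list of 7 numbers: the turn, a rotation vector about the tool's x, y, z in units of 10 degrees (1.0 is 10 degrees), then the shift along the tool's x, y, z in units of 25 mm (1.0 is 25 mm), then the opening in per cent of the stroke, from 0 (shut) to 100 (fully open). In form: [[[wx, wy, wz, x, y, z, grip], ...]]. A call has exactly 10 rows; each row is the pose to reach, as a shift and turn from the pose commanded when the call began, along the tool's axes at that moment; what a row does not reach only later rows make up. A row lasts 1/8 s, in which the tool goes at most 62.5 mm and 10.7 degrees, less where a joint would pass 70% of its speed; a pose out of reach is approached as far as the arm can. A call with a gripper value outside its range is refused whole. The fingers move at their own pace and stop on an object; FORCE is the grip in N (left out, the last holds). Time passes only in rows, so rows that repeat a pose let the fingers close, or fill a call up. It gives the time, the measured TCP pose, the force, the opening and the grip force at its end, in the units of the state.
- r.sense(): the state, without advancing time (a new reading comes with each control period).
- read_camera(name): name is "side" or "top" or "wrist"; returns (picture, depth): 400x640x3 uint8, blue, green, red; 400x640 float32, mm along the optical axis (not along the pixel's ray), 0 where there is no reading.
- camera_info(name): a dict with "camera_matrix" (3x3 intrinsics, pixels), "R" (3x3) and "t" (3): a world point X has camera coordinates R X + t; the wrist camera has in their place "hand_eye" (4x4, takes a point from camera to tool coordinates, whose origin is the TCP and whose axes are the flange's). Camera axes: x right, y down, z forward; pixel columns grow to the right and rows downward; lengths in mm; the calibration is good to about 2 mm. A picture is of the moment at which its call begins: read the wrist's pose just before it. camera_info takes no time and is no camera call.
- close_job(): hands the job in; it is judged then, once.
The state is a dict: "time_s": time; "joints": joint angles; "qvel": joint speeds; "effort": joint torques, N m; "tcp_pos": TCP position; "tool_rot": TCP orientation; "contact_force": force on the tool from outside, world axes, zero at the start; "wrist_torque": the same for the moment, N m; "width": finger opening in mm; "gripper_force": force on a finger pad.
Only numpy, scipy, OpenCV 4.12 (cv2) and the standard library are available. Lean on these libraries where they do the work, as an engineer would, in place of code of your own. Each camera call takes 0.05 s, during which the arm holds its last target. There are 200 camera calls.

## Working session

There is one attempt and no reset: what is moved stays moved. The work goes in short steps, Python scripts to look and compute and a shell command to move; the robot and the scene stay as the last step left them, time stands still between calls to the robot, and variables do not carry over. Pictures are saved under pics/ and viewed, at most 10 in all, crops included, and the job is handed in when it is done.

```bash
ls; mkdir -p pics
python3 - <<'E'
from cell import r, read_camera, camera_info
import cv2,numpy as np
s=r.sense();print(s['time_s'],s['tcp_pos'],np.round(s['tool_rot'],3).tolist(),r.grip_depth)
for n in('top','side'):
    i,d=read_camera(n);cv2.imwrite(f'pics/{n}0.png',i);np.save(f'pics/{n}0.npy',d)
    c=camera_info(n);print(n,np.round(c['camera_matrix'],1).tolist(),np.round(c['R'],3).tolist(),np.round(c['t'],1))
print(camera_info('wrist'))
E
```

```text
pics
0.0 [ 244.91573025 -491.84439374  230.47650945] [[0.895, 0.446, -0.0], [0.446, -0.895, 0.002], [0.0, -0.002, -1.0]] 18.700000000000003
top [[514.4, 0.0, 311.4], [0.0, 514.4, 196.5], [0.0, 0.0, 1.0]] [[-0.014, -1.0, 0.001], [-0.988, 0.014, -0.151], [0.151, -0.003, -0.988]] [  37.2  503.7 1448.4]
side [[379.4, 0.0, 316.8], [0.0, 379.4, 196.4], [0.0, 0.0, 1.0]] [[-0.96, -0.281, 0.0], [-0.218, 0.744, -0.632], [0.177, -0.607, -0.775]] [518.6 127.6 919.5]
{'camera_matrix': array([[352.68691948,   0.        , 315.17787509],
       [  0.        , 352.68691948, 199.11621282],
       [  0.        ,   0.        ,   1.        ]]), 'hand_eye': array([[-1.21414423e-03, -9.49450030e-01, -3.13915859e-01,
         8.01665090e+01],
       [ 9.99999150e-01, -1.00335687e-03, -8.33044840e-04,
        -3.15732128e-01],
       [ 4.75964814e-04, -3.13916604e-01,  9.49450441e-01,
        -1.41315358e+02],
       [ 0.00000000e+00,  0.00000000e+00,  0.00000000e+00,
         1.00000000e+00]])}
```

View pics/top0.png

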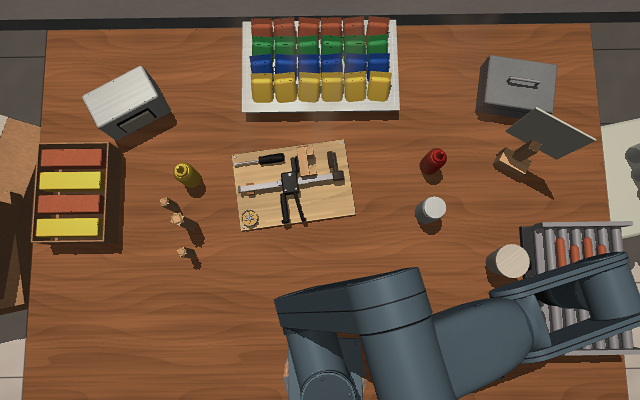

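View pics/side0.png

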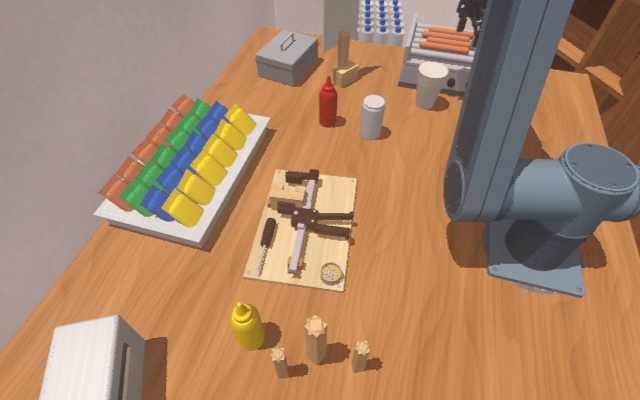

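The top view shows the board at about (295,185). Its +y points to image left: bar end at (243,190), foot block at (305,158), moving jaw at (337,168), grip and trigger at (287,210) and (300,210). The three post-like things are at (165,202), (177,218) and (182,252). In the side view the middle one, at (316,340) beside the mustard, is the largest.

```bash
cat > h.py <<'E'
from cell import r, read_camera, camera_info
import cv2,numpy as np
from scipy.spatial.transform import Rotation as Ro
def wp(n,u,v,z=None,d=None,T=None):
    """pixel -> world, by depth d or by plane height z"""
    c=camera_info(n);K=c['camera_matrix'];ray=np.linalg.solve(K,[u,v,1.])
    if n=='wrist':
        p,Rt=T;H=c['hand_eye'];A=Rt@H[:3,:3];o=Rt@H[:3,3]+p
    else: A=c['R'].T;o=-A@c['t']
    g=A@ray
    if d is None: d=(z-o[2])/g[2]
    return o+g*d
def pose():
    s=r.sense();return np.array(s['tcp_pos']),np.array(s['tool_rot'])
def shot(name,z=1):
    T=pose();i,d=read_camera('wrist');cv2.imwrite(f'pics/{name}.png',i);np.savez(f'pics/{name}.npz',p=T[0],R=T[1],d=d)
def load(name):
    f=np.load(f'pics/{name}.npz');return (f['p'],f['R']),f['d']
def go(p,R):
    """print shift (25mm units) and turn (10deg units) from present pose to p,R"""
    p0,R0=pose();print('shift',np.round(R0.T@(np.array(p)-p0)/25,2),'turn',np.round(Ro.from_matrix(R0.T@R).as_rotvec(degrees=True)/10,2))
def down(yaw):
    """tool down; yaw = world angle (deg) of tool x"""
    a=np.radians(yaw);c,s=np.cos(a),np.sin(a);return np.array([[c,s,0],[s,-c,0],[0,0,-1.]])
E
python3 - <<'E'
from h import *
d=np.load('pics/top0.npy')
for nm,u,v in [('postA',164,202),('postB',176,217),('postC',181,251),('mustard',182,170),('board r',345,200),('housing',290,182),('foot',305,160),('ketchup',434,158),('can',432,205)]:
    print(nm,np.round(wp('top',u,v,d=d[v,u])))
for nm,u,v in [('bl',233,155),('tl',345,140),('br',355,213),('bl2',241,231)]: print(nm,np.round(wp('top',u,v,z=12)))
for nm,u,v in [('side mid',316,335)]: print(nm,np.round(wp('side',u,v,d=np.load('pics/side0.npy')[v,u])))
E
```

```text
postA [482. 431. 123.]
postB [435. 385. 171.]
postC [348. 382. 124.]
mustard [566. 380. 141.]
board r [496. -68.  15.]
housing [545.  91.  51.]
foot [605.  47.  69.]
ketchup [ 590. -305.  141.]
can [ 464. -298.  119.]
bl [636. 262.  12.]
tl [678. -73.  12.]
br [458. -97.  12.]
bl2 [409. 236.  12.]
side mid [425. 400. 165.]
```

```bash
python3 -c "
from h import *
go([490,180,300],down(187))"
```

```text
shift [ 20.75 -19.7   -2.74] turn [ 0.000e+00 -1.000e-02 -1.605e+01]
```

```bash
python3 -m crank '[[[0,0,-1,1.5,-1.4,-2.7,100],[0,0,-2,3,-2.8,-2.7,100],[0,0,-3,5,-4.7,-2.7,100],[0,0,-4,7,-6.6,-2.7,100],[0,0,-5,9,-8.5,-2.7,100],[0,0,-6,11,-10.4,-2.7,100],[0,0,-7,13,-12.3,-2.7,100],[0,0,-8,15,-14.2,-2.7,100],[0,0,-9,17,-16.1,-2.7,100],[0,0,-10,19,-18,-2.7,100]]]'; python3 -c "
from h import *
go([490,180,300],down(187))"
```

```text
time_s: 1.35
tcp_pos: [450.8, 71.4, 298.7]
tool_rot: [[-0.599, 0.801, 0.0], [0.801, 0.599, -0.0], [-0.0, -0.0, -1.0]]
contact_force: [1.5, 0.0, -0.4]
width: 85.3
gripper_force: 0.0
shift [ 2.54  3.86 -0.05] turn [-0.    0.   -6.02]
```

```bash
python3 -c "
from h import *
go([490,180,300],down(187))"
```

```text
shift [ 2.54  3.86 -0.05] turn [-0.    0.   -6.02]
```

```bash
python3 -m crank '[[[0,0,-1,1,1.5,0,100],[0,0,-2,2,3,0,100],[0,0,-3,2.5,3.8,0,100],[0,0,-4,2.5,3.8,0,100],[0,0,-5,2.5,3.8,0,100],[0,0,-6,2.5,3.8,0,100],[0,0,-6,2.5,3.8,0,100],[0,0,-6,2.5,3.8,0,100],[0,0,-6,2.5,3.8,0,100],[0,0,-6,2.5,3.8,0,100]]]'; python3 -c "
from h import *
shot('w1')"
```

```text
time_s: 2.6
tcp_pos: [489.8, 176.0, 298.8]
tool_rot: [[-0.994, -0.111, -0.0], [-0.111, 0.994, 0.0], [0.0, 0.0, -1.0]]
contact_force: [-0.4, 0.4, -0.3]
width: 85.0
gripper_force: 0.0
```

View pics/w1.png

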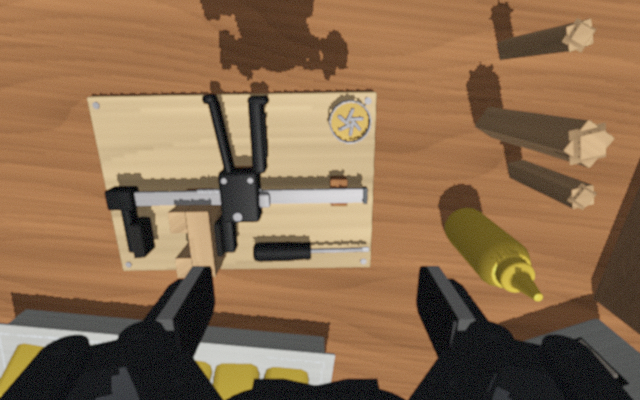

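The wrist view has right as +y and down as +x. The post's top is at (588,143), with its foot near (482,120). The foot block is around (195,240) with its notch opening left, the housing is at (240,195), and the lever and grip are at (220,130) and (259,130). I'll enlarge the foot and post.

Run:
```python
import cv2,numpy as np
i=cv2.imread('pics/w1.png')
a=cv2.resize(i[85:285,90:290],(600,600),interpolation=cv2.INTER_CUBIC)
b=cv2.resize(i[100:180,570:620],(200,320),interpolation=cv2.INTER_CUBIC)
c=np.zeros((600,800,3),np.uint8);c[:,:600]=a;c[:320,600:]=b;cv2.imwrite('pics/c1.png',c)
```

```text
(no output)
```

View pics/c1.png

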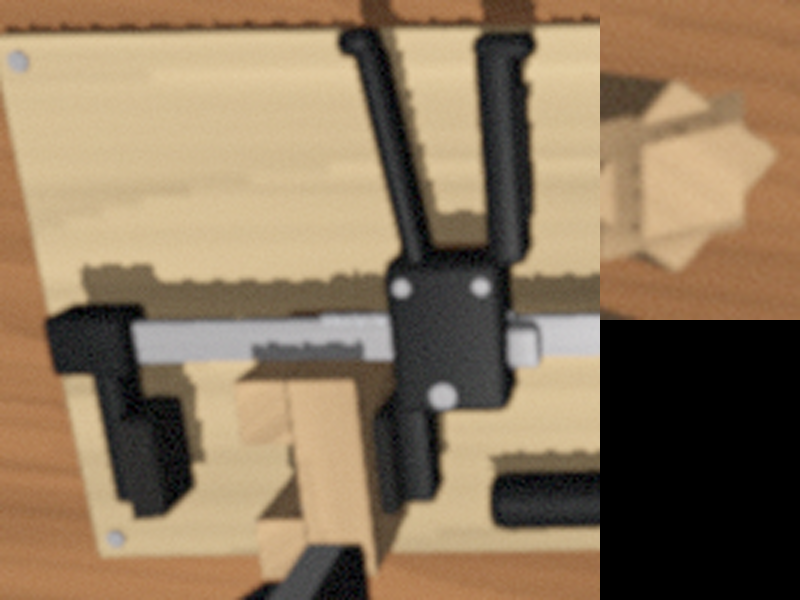

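The crop shows the foot block top clearly: notch mouth between crop rows 442 and 520, back wall at columns 289 to 303, and the moving jaw well to the left at (150,440).

Run:
```python
from h import *
T,d=load('w1')
f=lambda a,b,z:np.round(wp('wrist',90+a/3,85+b/3,z=z,T=T),1)
for n,a,b,z in [('nb1',289,440,68),('nb2',303,520,68),('ce1',240,443,68),('ce2',258,520,68),('footback1',352,380,68),('footback2',375,570,68),('foot c1',237,383,68),
 ('bar ul',135,322,43),('bar ll',135,363,43),('bar ur',600,314,43),('bar lr',600,358,43),('hous tl',390,265,54),('hous tr',510,262,54),('hous bl',398,408,54),('lever tip',358,35,51),('grip tip',505,38,52),('jaw front top l',187,400,52),('jaw front',185,500,52),
 ('board tl',0,30,12),('board bl',102,556,12)]: print(n,f(a,b,z))
u,v=np.meshgrid(np.arange(640),np.arange(400))
def cloud(n,d,T=None):
    c=camera_info(n);K=c['camera_matrix'];ok=d>0
    X=np.stack([(u-K[0,2])/K[0,0]*d,(v-K[1,2])/K[1,1]*d,d],-1)[ok]
    if T: H=c['hand_eye'];return (X@H[:3,:3].T+H[:3,3])@T[1].T+T[0]
    return (X-c['t'])@c['R']
P=cloud('wrist',d,T)
m=(abs(P[:,0]-605)<60)&(abs(P[:,1]-45)<70)&(P[:,2]>60)&(P[:,2]<80);print('foot top z',np.median(P[m],0))
for n,P in (('wrist',P),('top',cloud('top',np.load('pics/top0.npy'))),('side',cloud('side',np.load('pics/side0.npy')))):
    for lo,hi in((25,80),(80,150),(150,175)):
        q=P[(abs(P[:,0]-435)<28)&(abs(P[:,1]-392)<28)&(P[:,2]>lo)&(P[:,2]<hi)]
        if len(q)>5: print(n,lo,len(q),cv2.minAreaRect(q[:,:2].astype(np.float32)))
        if n!='top' and lo==80: np.save(f'pics/{n}q.npy',q)
```

```text
nb1 [586.1  38.4  68. ]
nb2 [619.7  43.8  68. ]
ce1 [589.4  19.8  68. ]
ce2 [621.6  26.3  68. ]
footback1 [559.   61.9  68. ]
footback2 [638.8  72.3  68. ]
foot c1 [564.9  19.1  68. ]
bar ul [554.  -30.2  43. ]
bar ll [571.3 -31.   43. ]
bar ur [530.7 150.9  43. ]
bar lr [548.8 152.5  43. ]
hous tl [516.9  71.4  54. ]
hous tr [510.8 116.   54. ]
hous bl [574.3  76.1  54. ]
lever tip [435.2  57.2  51. ]
grip tip [430.4 109.   52. ]
jaw front top l [580.9  -6.9  52. ]
jaw front [624.9  -9.1  52. ]
board tl [451.2 -92.1  12. ]
board bl [679.7 -65.8  12. ]
foot top z [591.07531287  47.6408481   66.46726156]
wrist 25 856 ((434.24755859375, 376.03759765625), (38.89170837402344, 19.63379669189453), 20.280996322631836)
wrist 80 1806 ((434.12860107421875, 376.00897216796875), (38.909637451171875, 20.264904022216797), 19.092199325561523)
wrist 150 1890 ((431.1194152832031, 384.69952392578125), (35.86380386352539, 35.82950210571289), 45.45494842529297)
top 25 48 ((425.2157897949219, 372.55633544921875), (3.8594908714294434, 26.995468139648438), 66.29129791259766)
top 80 69 ((425.3427734375, 372.2523498535156), (3.615664005279541, 27.606142044067383), 67.5124282836914)
top 150 142 ((431.5240478515625, 384.0469970703125), (32.87181854248047, 36.46873474121094), 77.74861145019531)
side 25 179 ((427.5711669921875, 394.73187255859375), (38.020050048828125, 19.433712005615234), 19.389137268066406)
side 80 277 ((427.2251892089844, 394.08087158203125), (38.50551223754883, 20.112525939941406), 20.92843246459961)
side 150 368 ((430.4315490722656, 385.0721435546875), (34.660430908203125, 34.32233810424805), 45.35879135131836)
```

```bash
python3 -c "
from h import *
go([431,385,240],down(65.3))"
```

```text
shift [1.41 8.57 2.35] turn [ 0.    0.   12.11]
```

```bash
python3 -m crank '[[[0,0,1,0.2,1,0,60],[0,0,2,0.4,2.5,0,60],[0,0,3,0.6,4,0.4,60],[0,0,4,0.8,5.5,0.8,60],[0,0,5,1,7,1.2,60],[0,0,6,1.2,8,1.6,60],[0,0,7,1.4,8.57,2,60],[0,0,8,1.41,8.57,2.35,60],[0,0,9,1.41,8.57,2.35,60],[0,0,10,1.41,8.57,2.35,60]]]'; python3 -m crank '[[[0,0,1,0,0,0,60],[0,0,2,0,0,0,60],[0,0,2.1,0,0,0,60],[0,0,2.1,0,0,0,60],[0,0,2.1,0,0,0,60],[0,0,2.1,0,0,0,60],[0,0,2.1,0,0,0,60],[0,0,2.1,0,0,0,60],[0,0,2.1,0,0,0,60],[0,0,2.1,0,0,0,60]]]'
python3 - <<'E'
from h import *
shot('w2');T,d=load('w2')
c=camera_info('wrist');K=c['camera_matrix'];H=c['hand_eye'];u,v=np.meshgrid(np.arange(640),np.arange(400));ok=d>0
X=np.stack([(u-K[0,2])/K[0,0]*d,(v-K[1,2])/K[1,1]*d,d],-1)[ok]
P=(X@H[:3,:3].T+H[:3,3])@T[1].T+T[0]
for lo,hi in((25,80),(80,150),(150,175)):
    q=P[(abs(P[:,0]-431)<26)&(abs(P[:,1]-385)<26)&(P[:,2]>lo)&(P[:,2]<hi)]
    if len(q)>5: print(lo,len(q),cv2.minAreaRect(q[:,:2].astype(np.float32)),q[:,2].max())
go([431,385,110],down(65.3))
E
```

```text
time_s: 3.9
tcp_pos: [430.6, 385.0, 239.8]
tool_rot: [[0.068, 0.998, -0.0], [0.998, -0.068, -0.0], [-0.0, -0.0, -1.0]]
contact_force: [-0.1, -0.5, 0.8]
width: 51.2
gripper_force: 0.0
time_s: 5.15
tcp_pos: [430.7, 384.9, 240.1]
tool_rot: [[0.415, 0.91, -0.0], [0.91, -0.415, 0.0], [0.0, -0.0, -1.0]]
contact_force: [-0.1, -0.3, 0.4]
width: 51.3
gripper_force: 0.0
25 342 ((436.143798828125, 397.33758544921875), (1.2734107971191406, 27.73684310913086), 66.93351745605469) 79.66815632445469
80 779 ((436.3148193359375, 397.2279968261719), (1.5328806638717651, 27.98241424560547), 65.25692749023438) 149.8686110889971
150 2138 ((430.8026428222656, 384.9508056640625), (36.22715759277344, 35.84296798706055), 42.733795166015625) 170.55712076837284
shift [0.01 0.01 5.2 ] turn [-0.   -0.    0.02]
```

View pics/w2.png

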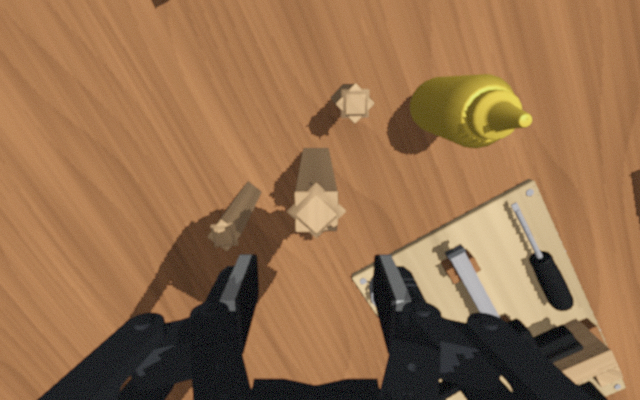

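The post's face is square to the tool, centred at about (316,212). The decoys stay clear of both finger tracks. Descending and gripping.

```bash
python3 -m crank '[[[0,0,0,0,0,1.5,60],[0,0,0,0,0,3,60],[0,0,0,0,0,4.3,60],[0,0,0,0,0,5.2,60],[0,0,0,0,0,5.2,60],[0,0,0,0,0,5.2,60],[0,0,0,0,0,5.2,20],[0,0,0,0,0,5.2,20],[0,0,0,0,0,5.2,20],[0,0,0,0,0,5.2,20]]]' 35; python3 -c "
from h import *
s=r.sense();print(s['width'],s['gripper_force'])
go([431,385,200],down(65.3))"
```

```text
time_s: 6.45
tcp_pos: [431.6, 385.5, 111.5]
tool_rot: [[0.415, 0.91, 0.002], [0.91, -0.415, 0.002], [0.002, 0.002, -1.0]]
contact_force: [-0.3, -0.0, 5.8]
width: 27.5
gripper_force: 35.5
27.50786399128808 35.45829176902771
shift [-0.02 -0.01 -3.54] turn [ 0.01 -0.01  0.02]
```

```bash
python3 -m crank '[[[0,0,0,0,0,-1,20],[0,0,0,0,0,-2.5,20],[0,0,0,0,0,-4,20],[0,0,0,0,0,-4,20],[0,0,0,0,0,-4,20],[0,0,0,0,0,-4,20],[0,0,0,0,0,-4,20],[0,0,0,0,0,-4,20],[0,0,0,0,0,-4,20],[0,0,0,0,0,-4,20]]]'; python3 -c "
from h import *
go([604.9,23.8,210],down(97))"
```

```text
time_s: 7.7
tcp_pos: [430.7, 384.9, 210.0]
tool_rot: [[0.415, 0.91, -0.0], [0.91, -0.415, -0.0], [-0.0, -0.0, -1.0]]
contact_force: [0.6, 0.1, -0.8]
width: 27.3
gripper_force: 34.8
shift [-10.25  12.34  -0.  ] turn [-0.    0.   -3.15]
```

```bash
python3 -m crank '[[[0,0,-0.5,-1,1.2,0,20],[0,0,-1,-2.4,2.9,0,20],[0,0,-1.5,-3.8,4.6,0,20],[0,0,-2,-5.2,6.3,0,20],[0,0,-2.5,-6.6,8,0,20],[0,0,-3,-8,9.7,0,20],[0,0,-3.15,-9.4,11.3,0,20],[0,0,-3.15,-10.25,12.34,0,20],[0,0,-3.15,-10.25,12.34,0,20],[0,0,-3.15,-10.25,12.34,0,20]]]'
python3 - <<'E'
from h import *
shot('w3')
i=cv2.imread('pics/w3.png');cv2.imwrite('pics/w3c.png',cv2.resize(i[120:400,130:510],(760,560),interpolation=cv2.INTER_CUBIC))
go([604.9,23.8,210],down(97))
E
```

```text
time_s: 8.95
tcp_pos: [604.5, 24.1, 209.9]
tool_rot: [[-0.121, 0.993, -0.001], [0.993, 0.121, 0.001], [0.001, -0.001, -1.0]]
contact_force: [0.2, 0.4, -0.2]
width: 27.8
gripper_force: 34.8
shift [-0.04  0.02  0.  ] turn [-0. -0. -0.]
```

View pics/w3c.png

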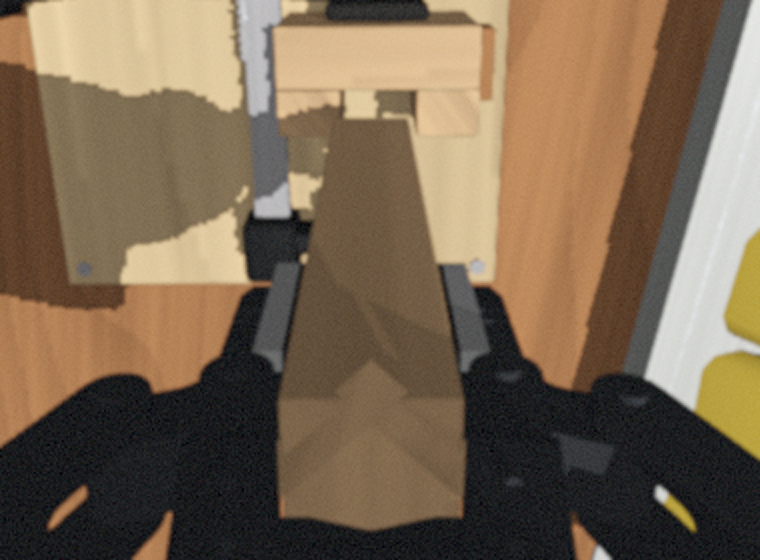

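The camera looks straight down the post. The notch's back wall spans crop columns 342 to 417 at row 91, and the post's lower +y edge spans 330 to 410 at row 120. Computing the offset in board axes.

Run:
```python
from h import *
T,d=load('w3');print(T[0])
x=np.array([np.cos(np.radians(7)),np.sin(np.radians(7))]);y=np.array([-x[1],x[0]])
for n,a,b,z in [('nbL',342,91,68),('nbR',417,91,68),('ftBL',275,27,68),('ftBR',481,24,68),('ckL',278,134,68),('ckR',478,134,68),('postL',330,120,98.5),('postR',410,120,98.5)]:
    p=wp('wrist',130+a/2,120+b/2,z=z,T=T)[:2];q=p-T[0][:2];print(n,np.round(p,1),'board rel tcp',np.round([q@x,q@y],1))
```

```text
[604.5410719   24.12756702 209.91235169]
nbL [590.2  38.9] board rel tcp [-12.4  16.5]
nbR [620.8  42.6] board rel tcp [18.4 16.4]
ftBL [560.9  61.6] board rel tcp [-38.7  42.5]
ftBR [642.2  72.6] board rel tcp [43.3 43.5]
ckL [565.6  17.5] board rel tcp [-39.4  -1.8]
ckR [648.6  27.5] board rel tcp [44.2 -2. ]
postL [587.5  34.5] board rel tcp [-15.7  12.4]
postR [616.9  38.1] board rel tcp [14.  12.3]
```

```bash
python3 -m crank '[[[0,0,0,0,0.13,0,20],[0,0,0,0,0.13,0,20],[0,0,0,0,0.13,0.4,20],[0,0,0,0,0.13,0.8,20],[0,0,0,0,0.13,1.1,20],[0,0,0,0,0.13,1.3,20],[0,0,0,0,0.13,1.5,20],[0,0,0,0,0.13,1.7,20],[0,0,0,0,0.13,1.7,20],[0,0,0,0,0.13,1.7,20]]]'
python3 - <<'E'
from h import *
s=r.sense();print(s['contact_force'],s['wrist_torque'])
shot('w4')
i=cv2.imread('pics/w4.png');cv2.imwrite('pics/w4c.png',cv2.resize(i[120:300,190:460],(800,533),interpolation=cv2.INTER_CUBIC))
E
```

```text
time_s: 10.25
tcp_pos: [608.3, 24.1, 167.8]
tool_rot: [[-0.121, 0.993, 0.0], [0.993, 0.121, -0.0], [-0.0, 0.0, -1.0]]
contact_force: [-0.5, 0.3, -0.9]
width: 27.5
gripper_force: 34.8
[-0.46845551  0.29166744 -0.8661663 ] [ 0.00996739 -0.04291444  0.01112755]
```

View pics/w4c.png

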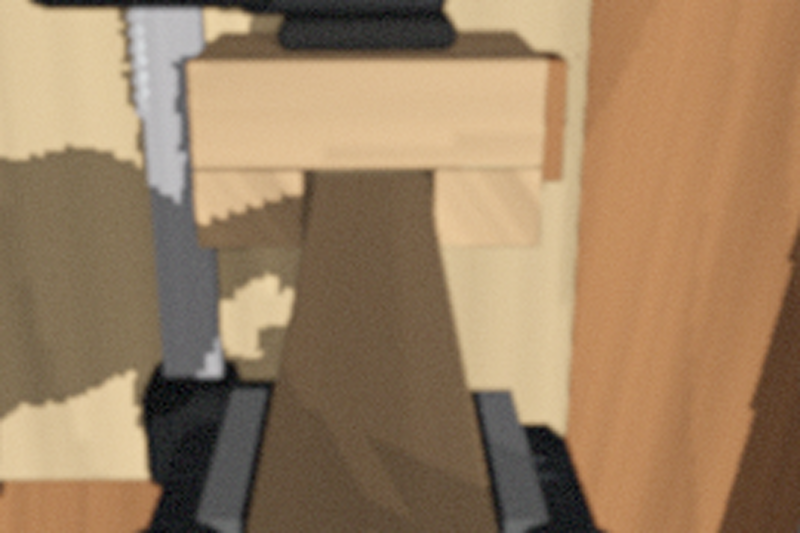

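The post's lower end is inside the notch: it shows at crop columns 310 to 433 at row 172, against notch walls at about 303 and 436. There is no contact force. I'll nudge it slightly left, lower and release.

```bash
python3 -m crank '[[[0,0,0,0,-0.02,0.4,20],[0,0,0,0,-0.02,0.8,20],[0,0,0,0,-0.02,1.2,20],[0,0,0,0,-0.02,1.5,20],[0,0,0,0,-0.02,1.7,20],[0,0,0,0,-0.02,1.78,20],[0,0,0,0,-0.02,1.8,20],[0,0,0,0,-0.02,1.8,20],[0,0,0,0,-0.02,1.8,20],[0,0,0,0,-0.02,1.8,20]]]'
```

```text
time_s: 11.55
tcp_pos: [607.6, 24.0, 123.5]
tool_rot: [[-0.121, 0.993, 0.0], [0.993, 0.121, -0.0], [-0.0, 0.0, -1.0]]
contact_force: [-2.7, 0.2, 6.5]
width: 27.6
gripper_force: 35.5
```

```bash
python3 -m crank '[[[0,0,0,0,0,-0.05,20],[0,0,0,0,0,-0.05,65],[0,0,0,0,0,-0.05,65],[0,0,0,0,0,-0.05,65],[0,0,0,0,0,-0.05,65],[0,0,0,0,0,-1,65],[0,0,0,0,0,-2.2,65],[0,0,0,0,0,-3.6,65],[0,0,0,0,0,-3.6,65],[0,0,0,0,0,-3.6,65]]]'
python3 - <<'E'
from h import *
x=np.array([np.cos(np.radians(7)),np.sin(np.radians(7))]);y=np.array([-x[1],x[0]])
# notch estimate from placed post: (607.6,24.0) at about y=-4
T,d=load('w1')
for n,u,v,z in [('lever a',90+373/3,85+110/3,51),('lever a back',90+393/3,85+105/3,51),('grip front',90+485/3,85+110/3,52),('grip back',90+522/3,85+110/3,52),('lever b',90+400/3,85+220/3,51),('grip front b',90+492/3,85+220/3,52),('grip back b',90+528/3,85+220/3,52)]:
    print(n,np.round(wp('wrist',u,v,z=z,T=T)[:2],1))
E
```

```text
time_s: 12.8
tcp_pos: [607.3, 24.1, 212.0]
tool_rot: [[-0.121, 0.993, -0.001], [0.993, 0.121, 0.0], [0.0, -0.001, -1.0]]
contact_force: [0.3, 0.3, -1.0]
width: 55.8
gripper_force: 0.0
lever a [461.4  62. ]
lever a back [458.9  69.1]
grip front [456.8 102.3]
grip back [455.4 115.6]
lever b [500.8  72.8]
grip front b [496.7 107.1]
grip back b [495.3 120.4]
```

```bash
python3 -c "
from h import *
go([488,94,140],down(187))"
```

```text
shift [ 3.35 -4.39  2.88] turn [-0. -0. -9.]
```

```bash
python3 -m crank '[[[0,0,-0.8,0.6,-0.8,0,65],[0,0,-1.8,1.4,-1.9,0,65],[0,0,-2.8,2.2,-3,0,80],[0,0,-3.8,3,-4,0,100],[0,0,-4.8,3.35,-4.39,0,100],[0,0,-5.8,3.35,-4.39,0.8,100],[0,0,-6.8,3.35,-4.39,1.6,100],[0,0,-7.8,3.35,-4.39,2.4,100],[0,0,-8.8,3.35,-4.39,2.88,100],[0,0,-9,3.35,-4.39,2.88,100]]]';python3 -m crank '[[[0,0,0,0,0,0,100],[0,0,0,0,0,0,100],[0,0,0,0,0,0,100],[0,0,0,0,0,0,100],[0,0,0,0,0,0,100],[0,0,0,0,0,0,100],[0,0,0,0,0,0,100],[0,0,0,0,0,0,100],[0,0,0,0,0,0,100],[0,0,0,0,0,0,100]]]'; python3 -c "
from h import *
shot('w5')"
```

```text
time_s: 14.05
tcp_pos: [486.8, 93.9, 138.5]
tool_rot: [[-0.993, -0.121, -0.005], [-0.121, 0.993, 0.0], [0.005, 0.001, -1.0]]
contact_force: [0.1, -0.5, 1.3]
width: 85.5
gripper_force: 0.0
time_s: 15.3
tcp_pos: [488.5, 93.9, 140.5]
tool_rot: [[-0.993, -0.121, -0.0], [-0.121, 0.993, 0.0], [0.0, 0.0, -1.0]]
contact_force: [-0.0, 0.1, 0.1]
width: 85.0
gripper_force: 0.0
```

View pics/w5.png

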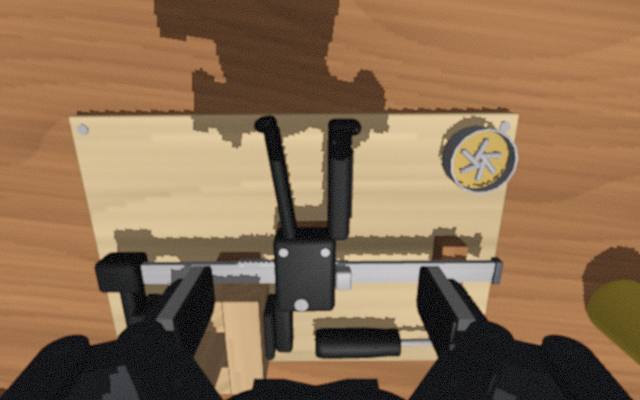

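Lever front edge is near (275,170), grip back edge near (352,170), and the housing spans (276–335, 228–310). I'll get the exact edges from the depth cloud.

```bash
cat >> h.py <<'E'
def cloud(T,d):
    c=camera_info('wrist');K=c['camera_matrix'];H=c['hand_eye'];u,v=np.meshgrid(np.arange(640),np.arange(400));ok=d>0
    X=np.stack([(u-K[0,2])/K[0,0]*d,(v-K[1,2])/K[1,1]*d,d],-1)[ok]
    return (X@H[:3,:3].T+H[:3,3])@T[1].T+T[0]
bx=np.array([np.cos(np.radians(7)),np.sin(np.radians(7))]);by=np.array([-bx[1],bx[0]])
E
python3 - <<'E'
from h import *
T,d=load('w5');P=cloud(T,d)
q=(P[:,:2]-T[0][:2])@np.array([bx,by]).T
for x0 in(-40,-25,-10,0,8,16):
    m=(abs(q[:,0]-x0)<2)&(P[:,2]>43)&(P[:,2]<60)&(abs(q[:,1])<50)
    ys=np.sort(q[m,1]);g=np.where(np.diff(ys)>6)[0]
    print(x0,[np.round([a.min(),a.max()],1).tolist() for a in np.split(ys,g+1)] if len(ys) else '',np.median(P[m,2]) if m.any() else '')
# bar edges and housing, jaw pad
for n,u,v,z in [('bar t',400,262,43),('bar b',400,283,43),('bar t2',200,263,43),('bar b2',200,281,43),('hous tl',277,231,54),('hous br',334,309,54)]:
    p=wp('wrist',u,v,z=z,T=T)[:2]-T[0][:2];print(n,np.round([p@bx,p@by],1))
E
```

```text
-40 [[-32.9, -22.7], [8.8, 25.9]] 49.59160201311042
-25 [[-30.8, -20.5], [8.9, 26.2]] 49.38085673391589
-10 [[-28.6, -18.2], [9.1, 25.9]] 49.522126227502866
0 [[-26.8, -16.9], [9.2, 26.2]] 49.467520861601685
8 [[-25.7, -15.7], [9.3, 26.5]] 49.32643643940543
16 [[-24.5, -14.4], [9.3, 24.4]] 49.54412141796061
bar t [47.9 64.3]
bar b [66.1 65.6]
bar t2 [ 48.5 -87.2]
bar b2 [ 64.  -88.8]
hous tl [ 17.6 -26.6]
hous br [81.7 14.3]
```

```bash
python3 -m crank '[[[0,0,0,0.2,0,1,100],[0,0,0,0.2,0,2,100],[0,0,0,0.2,0,3,100],[0,0,0,0.2,0,4,100],[0,0,0,0.2,0,4.6,100],[0,0,0,0.2,0,4.8,100],[0,0,0,0.2,0,4.8,80],[0,0,0,0.2,0,4.8,70],[0,0,0,0.2,0,4.8,70],[0,0,0,0.2,0,4.8,70]]]' 30
python3 - <<'E'
from h import *
i,d=read_camera('side');cv2.imwrite('pics/s0.png',i)
T,d=load('w5');P=cloud(T,d)
q=(P[:,:2]-T[0][:2])@np.array([bx,by]).T
for x0 in(70,80,90,95,100,105):
    m=(abs(q[:,0]-x0)<2)&(P[:,2]>45)&(P[:,2]<75)&(abs(q[:,1])<95)
    o=np.argsort(q[m,1]);ys=q[m,1][o];zs=P[m,2][o];g=np.where(np.diff(ys)>3)[0]
    print(x0,[np.round([a.min(),a.max(),np.median(z)],1).tolist() for a,z in zip(np.split(ys,g+1),np.split(zs,g+1))] if len(ys) else '')
E
```

```text
time_s: 16.6
tcp_pos: [484.0, 93.2, 21.0]
tool_rot: [[-0.993, -0.121, 0.001], [-0.121, 0.993, -0.0], [-0.001, -0.0, -1.0]]
contact_force: [0.5, -0.2, -0.7]
width: 59.9
gripper_force: 0.1
70 [[-71.9, -40.3, 66.4], [-29.7, 15.2, 52.4], [22.6, 22.6, 49.5]]
80 [[-75.6, -40.3, 66.4], [-32.0, 15.4, 52.6]]
90 [[-80.2, -18.9, 66.0]]
95 [[-82.4, -70.3, 69.0], [-66.4, -18.4, 65.5]]
100 [[-70.8, -69.9, 66.4], [-66.1, -18.4, 65.3]]
105 [[-70.7, -70.0, 64.5], [-65.7, -18.5, 65.7]]
```

```bash
python3 -m crank '[[[0,0,0,0,0,0,64],[0,0,0,0,0.06,0,60],[0,0,0,0,0.14,0,55],[0,0,0,0,0.22,0,50],[0,0,0,0,0.31,0,45],[0,0,0,0,0.39,0,40],[0,0,0,0,0.43,0,37.5],[0,0,0,0,0.43,0,37.5],[0,0,0,0,0.43,0,37.5],[0,0,0,0,0.43,0,37.5]]]'
```

```text
time_s: 17.9
tcp_pos: [482.5, 103.6, 20.8]
tool_rot: [[-0.993, -0.121, 0.0], [-0.121, 0.993, -0.001], [-0.0, -0.001, -1.0]]
contact_force: [-0.6, -7.3, 4.0]
width: 32.4
gripper_force: 3.2
```

```bash
python3 -m crank '[[[0,0,0,0,-0.08,0,45],[0,0,0,0,-0.2,0,55],[0,0,0,0,-0.35,0,65],[0,0,0,0,-0.43,0,70],[0,0,0,0,-0.43,0,70],[0,0,0,0,-0.43,0,70],[0,0,0,0,-0.43,0,70],[0,0,0,0,-0.43,0,70],[0,0,0,0,-0.43,0,70],[0,0,0,0,-0.43,0,70]]]'
python3 - <<'E'
from h import *
a=cv2.imread('pics/s0.png');i,d=read_camera('side');cv2.imwrite('pics/s1.png',i)
c=np.hstack([cv2.resize(k[155:285,235:365],(400,400),interpolation=cv2.INTER_CUBIC) for k in(a,i)]);cv2.imwrite('pics/s01.png',c)
E
```

```text
time_s: 19.15
tcp_pos: [483.5, 93.2, 20.5]
tool_rot: [[-0.993, -0.121, -0.0], [-0.121, 0.993, -0.0], [0.0, -0.0, -1.0]]
contact_force: [-0.8, -1.5, -1.2]
width: 59.9
gripper_force: 0.8
```

View pics/s01.png

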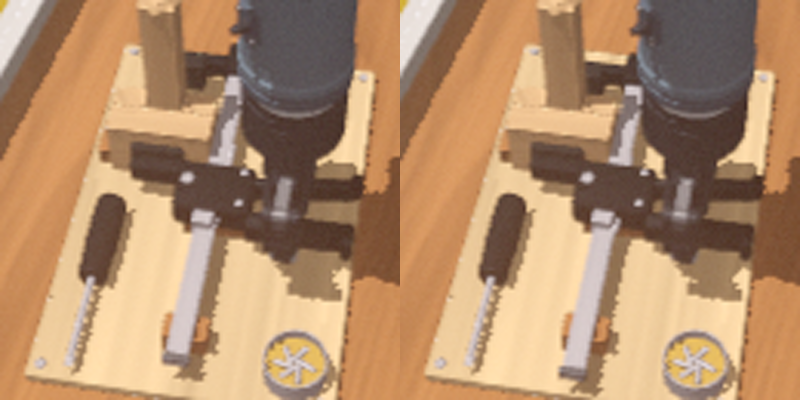

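The side view shows the bar end moving from crop (175,360) to (170,372) (the right panel's own coordinates), about 9 mm. The post stands in the notch. Stroke two.

```bash
python3 -m crank '[[[0,0,0,0,0,0,64],[0,0,0,0,0.06,0,60],[0,0,0,0,0.14,0,55],[0,0,0,0,0.22,0,50],[0,0,0,0,0.31,0,45],[0,0,0,0,0.39,0,40],[0,0,0,0,0.43,0,37.5],[0,0,0,0,0.43,0,37.5],[0,0,0,0,0.43,0,37.5],[0,0,0,0,0.43,0,37.5]]]'; python3 -c "
from h import *
i,d=read_camera('side');cv2.imwrite('pics/s2.png',i)"; python3 -m crank '[[[0,0,0,0,-0.08,0,45],[0,0,0,0,-0.2,0,55],[0,0,0,0,-0.35,0,65],[0,0,0,0,-0.43,0,70],[0,0,0,0,-0.43,0,85],[0,0,0,0,-0.43,0,100],[0,0,0,0,-0.43,-1,100],[0,0,0,0,-0.43,-2.5,100],[0,0,0,0,-0.43,-4,100],[0,0,0,0,-0.43,-4.8,100]]]';  python3 -m crank '[[[0,0,0,0,0,0,100],[0,0,0,0,0,0,100],[0,0,0,0,0,0,100],[0,0,0,0,0,0,100],[0,0,0,0,0,0,100],[0,0,0,0,0,0,100],[0,0,0,0,0,0,100],[0,0,0,0,0,0,100],[0,0,0,0,0,0,100],[0,0,0,0,0,0,100]]]'
python3 - <<'E'
from h import *
shot('w6')
i,d=read_camera('side');cv2.imwrite('pics/s3.png',i)
a=cv2.imread('pics/w5.png');b=cv2.imread('pics/w6.png')
f=lambda k,r0,r1,c0,c1:cv2.resize(k[r0:r1,c0:c1],(400,300),interpolation=cv2.INTER_CUBIC)
cv2.imwrite('pics/c6.png',np.vstack([np.hstack([f(k,235,295,450,530) for k in(a,b)]),np.hstack([f(b,220,370,80,280),f(i,140,215,260,360)])]))
E
```

```text
time_s: 20.45
tcp_pos: [482.7, 103.6, 20.8]
tool_rot: [[-0.993, -0.121, 0.001], [-0.121, 0.993, -0.001], [-0.001, -0.001, -1.0]]
contact_force: [-0.7, -5.9, 3.5]
width: 31.7
gripper_force: 3.2
time_s: 21.75
tcp_pos: [484.3, 93.4, 142.7]
tool_rot: [[-0.993, -0.121, 0.003], [-0.121, 0.993, 0.0], [-0.003, -0.0, -1.0]]
contact_force: [0.2, -0.4, -0.6]
width: 85.2
gripper_force: 0.0
time_s: 23.0
tcp_pos: [483.6, 93.3, 140.6]
tool_rot: [[-0.993, -0.121, 0.0], [-0.121, 0.993, 0.0], [-0.0, -0.0, -1.0]]
contact_force: [-0.1, -0.1, 0.3]
width: 85.4
gripper_force: 0.0
```

View pics/c6.png

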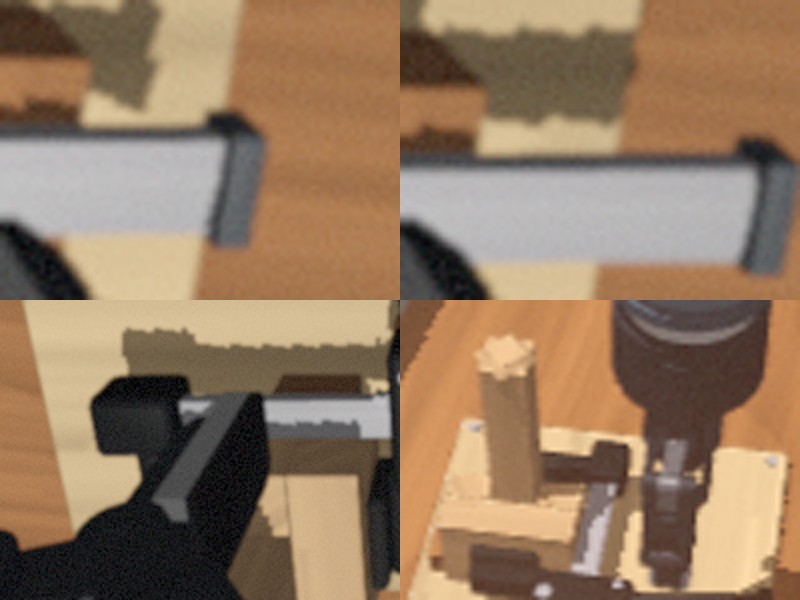

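All ten pictures are now used. The bar end's silver edge went from about (494.4,272) in w5 to about (521,276) in w6, and the post stands upright in the notch with the pad near it. From here I work numerically.

Run:
```python
from h import *
O=np.array([488.5,93.9])
e={}
for n,u,v in[('w5',494.4,272),('w6',521,277)]:
    T,d=load(n);p=wp('wrist',u,v,z=43,T=T)[:2]-O;e[n]=p@by;print(n,'bar end',np.round([p@bx,p@by],1))
print('moved',e['w6']-e['w5'])
for n in('w1','w5','w6'):
    T,d=load(n);P=cloud(T,d);q=(P[:,:2]-O)@np.array([bx,by]).T
    m=(P[:,2]>48)&(P[:,2]<56)&(abs(q[:,0]-45)<12)&(abs(q[:,1])<45);print(n,'housing y',np.percentile(q[m,1],[1,99]).round(1))
    m=(P[:,2]>62)&(P[:,2]<72)&(abs(q[:,0]-85)<4)&(q[:,1]<0)&(q[:,1]>-75);h=np.percentile(q[m,1],[1,99]).round(1) if m.any() else 0
    m=(P[:,2]>62)&(P[:,2]<72)&(abs(q[:,0]-110)<8)&(q[:,1]<0)&(q[:,1]>-40);print('  foot back y',np.percentile(q[m,1],[1,99]).round(1) if m.any() else 0)
    m=(P[:,2]>49)&(P[:,2]<60)&(abs(q[:,0]-100)<8)&(q[:,1]<-50)&(q[:,1]>-140)
    if m.any(): print('  jaw/pad y',np.percentile(q[m,1],[1,50,99]).round(1),m.sum())
# side depth: points of pad and post
c=camera_info('side');K=c['camera_matrix'];i,d=read_camera('side')
u,v=np.meshgrid(np.arange(640),np.arange(400));X=(np.stack([(u-K[0,2])/K[0,0]*d,(v-K[1,2])/K[1,1]*d,d],-1)[d>0]-c['t'])@c['R']
q=(X[:,:2]-O)@np.array([bx,by]).T
m=(X[:,2]>75)&(X[:,2]<150)&(abs(q[:,0]-108)<25)&(abs(q[:,1]+85)<40);print('post side',np.percentile(q[m],[1,50,99],axis=0).round(1).tolist())
for lo,hi in((75,100),(130,150)):
    k=m&(X[:,2]>lo)&(X[:,2]<hi);print('lean',lo,np.median(q[k],0).round(1))
```

```text
w5 bar end [ 56.6 137. ]
w6 bar end [ 56.1 158.1]
moved 21.15614013943909
w1 housing y [-29.1  25.2]
  foot back y [-39.9 -39.8]
  jaw/pad y [-139.5 -131.6 -126.2] 171
w5 housing y [-29.8  24.5]
  foot back y 0
  jaw/pad y [-139.9  -70.5  -70.1] 36
w6 housing y [-29.9  24.6]
  foot back y 0
  jaw/pad y [-70.7 -70.5 -70.2] 22
post side [[96.0, -96.2], [107.0, -71.0], [123.8, -68.0]]
lean 75 [107.  -70.7]
lean 130 [107.3 -70.9]
```

```bash
cat >> h.py <<'E'
O=np.array([488.5,93.9])
def barend(img,ref=None):
    """y (board, rel O) of silver/dark edge at the bar end in the side image"""
    c=camera_info('side');ys=np.arange(110,190,.25);out=[]
    for dx in(-4,-2,0,2,4):
        p=O+np.outer(np.full(len(ys),56.3+2.5+dx),bx)+np.outer(ys,by);X=np.c_[p,np.full(len(ys),43)]@c['R'].T+c['t'];k=X@c['camera_matrix'].T;k=(k[:,:2]/k[:,2:]).astype(np.float32)
        out.append(cv2.remap(img,k[None,:,0],k[None,:,1],cv2.INTER_LINEAR)[0,:,0])  # blue: silver bright, wood dark
    f=np.mean(out,0).astype(float);f=np.convolve(f,np.ones(9)/9,'same')
    th=(np.percentile(f[:40],50)+f[20:-20].min())/2
    i=np.argmax(f[20:]<th)+20
    return ys[i]
E
python3 - <<'E'
from h import *
for n in('s0','s1','s2','s3'): print(n,barend(cv2.imread(f'pics/{n}.png')))
c=camera_info('side');K=c['camera_matrix'];i,d=read_camera('side')
u,v=np.meshgrid(np.arange(640),np.arange(400));X=(np.stack([(u-K[0,2])/K[0,0]*d,(v-K[1,2])/K[1,1]*d,d],-1)[d>0]-c['t'])@c['R']
q=(X[:,:2]-O)@np.array([bx,by]).T
for x0 in(70,76,82,86,90,94,126,130):
    m=(X[:,2]>30)&(X[:,2]<60)&(abs(q[:,0]-x0)<2)&(q[:,1]<-88)&(q[:,1]>-150)
    o=np.argsort(-q[m,1])[:6];print(x0,np.c_[q[m,1][o],X[m,2][o]].round(0).tolist())
E
```

```text
s0 136.75
s1 148.0
s2 158.75
s3 158.75
70 [[-112.0, 46.0], [-112.0, 42.0], [-112.0, 50.0], [-113.0, 37.0], [-113.0, 48.0], [-114.0, 44.0]]
76 [[-116.0, 36.0], [-116.0, 44.0], [-117.0, 47.0], [-117.0, 43.0], [-118.0, 38.0], [-118.0, 34.0]]
82 [[-115.0, 48.0], [-117.0, 38.0], [-117.0, 42.0], [-117.0, 34.0], [-118.0, 32.0], [-120.0, 47.0]]
86 [[-116.0, 46.0], [-117.0, 46.0], [-117.0, 33.0], [-117.0, 41.0], [-118.0, 48.0], [-118.0, 36.0]]
90 [[-106.0, 49.0], [-106.0, 45.0], [-107.0, 44.0], [-107.0, 52.0], [-107.0, 55.0], [-108.0, 50.0]]
94 [[-105.0, 53.0], [-105.0, 45.0], [-106.0, 48.0], [-106.0, 52.0], [-107.0, 54.0], [-111.0, 55.0]]
126 []
130 []
```

```bash
python3 -m crank '[[[0,0,0,0,0,1.5,100],[0,0,0,0,0,3,100],[0,0,0,0,0,4.3,100],[0,0,0,0,0,4.8,80],[0,0,0,0,0,4.8,66],[0,0,0,0,0.08,4.8,59],[0,0,0,0,0.18,4.8,53],[0,0,0,0,0.25,4.8,48],[0,0,0,0,0.25,4.8,48],[0,0,0,0,0.25,4.8,48]]]'; python3 -c "
from h import *
i,d=read_camera('side');cv2.imwrite('pics/s4.png',i);print(barend(i))"
```

```text
time_s: 24.45
tcp_pos: [483.7, 99.3, 21.5]
tool_rot: [[-0.993, -0.121, 0.002], [-0.121, 0.993, -0.0], [-0.002, -0.001, -1.0]]
contact_force: [-0.5, -4.9, 3.6]
width: 41.0
gripper_force: 2.2
163.25
```

```bash
python3 -m crank '[[[0,0,0,0,0.06,0,44],[0,0,0,0,0.13,0,40],[0,0,0,0,0.18,0,37.5],[0,0,0,0,0.18,0,37.5],[0,0,0,0,0.18,0,37.5],[0,0,0,0,0.18,0,37.5],[0,0,0,0,0.18,0,37.5],[0,0,0,0,0.18,0,37.5],[0,0,0,0,0.18,0,37.5],[0,0,0,0,0.18,0,37.5]]]'
cat > m.py <<'E'
from h import *
b=[];D=[]
for k in range(3):
    i,d=read_camera('side');b.append(barend(i));D.append(d)
c=camera_info('side');K=c['camera_matrix'];d=np.median(D,0)
u,v=np.meshgrid(np.arange(640),np.arange(400));X=(np.stack([(u-K[0,2])/K[0,0]*d,(v-K[1,2])/K[1,1]*d,d],-1)[d>0]-c['t'])@c['R']
q=(X[:,:2]-O)@np.array([bx,by]).T
m=(X[:,2]>75)&(X[:,2]<165)&(abs(q[:,0]-108)<10)&(q[:,1]>-78)&(q[:,1]<-50)
m2=(X[:,2]>40)&(X[:,2]<56)&(abs(q[:,0]-92)<3)&(q[:,1]<-84)&(q[:,1]>-130)
s=r.sense();print('t',round(s['time_s'],2),'bar',b,'post +y face',np.median(q[m,1]).round(2),'pad face',np.percentile(q[m2,1],[70,85,95]).round(1) if m2.any() else '','w',round(s['width'],2),'gf',round(s['gripper_force'],2),'F',np.round(s['contact_force'],1))
E
python3 m.py
```

```text
time_s: 25.75
tcp_pos: [483.6, 103.6, 21.3]
tool_rot: [[-0.993, -0.121, 0.003], [-0.121, 0.993, -0.001], [-0.003, -0.001, -1.0]]
contact_force: [-0.0, -5.7, 4.7]
width: 32.4
gripper_force: 2.8
t 25.9 bar [np.float64(168.5), np.float64(168.5), np.float64(168.5)] post +y face -67.97 pad face [-100.1  -98.6  -97.4] w 32.11 gf 2.85 F [-0.1 -6.   4.1]
```

```bash
python3 -m crank '[[[0,0,0,0,-0.08,0,45],[0,0,0,0,-0.2,0,55],[0,0,0,0,-0.35,0,65],[0,0,0,0,-0.43,0,70],[0,0,0,0,-0.43,0,70],[0,0,0,0,-0.43,0,70],[0,0,0,0,-0.43,0,70],[0,0,0,0,-0.4,0,64],[0,0,0,0,-0.3,0,57.5],[0,0,0,0,-0.3,0,57.5]]]'; python3 m.py;  python3 -m crank '[[[0,0,0,0,0.05,0,54.5],[0,0,0,0,0.1,0,51.5],[0,0,0,0,0.1,0,51.5],[0,0,0,0,0.1,0,51.5],[0,0,0,0,0.1,0,51.5],[0,0,0,0,0.1,0,51.5],[0,0,0,0,0.1,0,51.5],[0,0,0,0,0.1,0,51.5],[0,0,0,0,0.1,0,51.5],[0,0,0,0,0.1,0,51.5]]]'; python3 m.py
```

```text
time_s: 27.15
tcp_pos: [483.1, 96.5, 20.7]
tool_rot: [[-0.993, -0.121, -0.0], [-0.121, 0.993, -0.0], [0.0, -0.0, -1.0]]
contact_force: [-0.9, -4.3, 2.1]
width: 49.0
gripper_force: 1.9
t 27.3 bar [np.float64(170.0), np.float64(170.25), np.float64(170.5)] post +y face -66.61 pad face [-100.1  -97.9  -97. ] w 48.91 gf 1.83 F [-0.4 -4.2  2.2]
time_s: 28.55
tcp_pos: [482.9, 98.6, 20.6]
tool_rot: [[-0.993, -0.121, 0.0], [-0.121, 0.993, -0.001], [0.0, -0.001, -1.0]]
contact_force: [-0.8, -5.0, 2.4]
width: 43.8
gripper_force: 2.8
t 28.7 bar [np.float64(171.25), np.float64(171.25), np.float64(171.25)] post +y face -66.58 pad face [-99.3 -97.8 -96.9] w 43.75 gf 2.75 F [-0.4 -5.7  3. ]
```

```bash
python3 -m crank '[[[0,0,0,0,0.05,0,48.5],[0,0,0,0,0.05,0,48.5],[0,0,0,0,0.05,0,48.5],[0,0,0,0,0.05,0,48.5],[0,0,0,0,0.05,0,48.5],[0,0,0,0,0.05,0,48.5],[0,0,0,0,0.05,0,48.5],[0,0,0,0,0.05,0,48.5],[0,0,0,0,0.05,0,48.5],[0,0,0,0,0.05,0,48.5]]]'; python3 m.py
```

```text
time_s: 29.95
tcp_pos: [482.8, 99.3, 20.7]
tool_rot: [[-0.993, -0.121, -0.0], [-0.121, 0.993, -0.001], [0.0, -0.001, -1.0]]
contact_force: [-1.4, -8.5, 3.1]
width: 41.2
gripper_force: 4.0
t 30.1 bar [np.float64(171.75), np.float64(171.75), np.float64(171.75)] post +y face -66.69 pad face [-100.8  -98.7  -97.1] w 41.3 gf 3.99 F [-1.6 -8.4  2.9]
```

```bash
python3 -m crank '[[[0,0,0,0,0.04,0,46.5],[0,0,0,0,0.04,0,46.5],[0,0,0,0,0.04,0,46.5],[0,0,0,0,0.04,0,46.5],[0,0,0,0,0.04,0,46.5],[0,0,0,0,0.04,0,46.5],[0,0,0,0,0.04,0,46.5],[0,0,0,0,0.04,0,46.5],[0,0,0,0,0.04,0,46.5],[0,0,0,0,0.04,0,46.5]]]'; python3 m.py
```

```text
time_s: 31.35
tcp_pos: [482.6, 100.6, 20.6]
tool_rot: [[-0.993, -0.121, -0.0], [-0.121, 0.993, -0.001], [0.0, -0.001, -1.0]]
contact_force: [-0.7, -6.7, 2.7]
width: 39.9
gripper_force: 3.3
t 31.5 bar [np.float64(171.5), np.float64(171.5), np.float64(171.5)] post +y face -66.68 pad face [-100.8  -97.8  -97.2] w 39.73 gf 3.29 F [-1.5 -6.5  2.1]
```

```bash
cat > n.py <<'E'
from h import *
D=[];I=[]
for k in range(4):
    i,d=read_camera('side');D.append(d);I.append(i.astype(float))
I=np.mean(I,0).astype(np.uint8);d=np.median(D,0);s=r.sense()
import sys;cv2.imwrite(f'pics/n{sys.argv[1]}.png',I);np.save(f'pics/n{sys.argv[1]}.npy',d)
c=camera_info('side');K=c['camera_matrix'];u,v=np.meshgrid(np.arange(640),np.arange(400));ok=d>0
X=(np.stack([(u-K[0,2])/K[0,0]*d,(v-K[1,2])/K[1,1]*d,d],-1)[ok]-c['t'])@c['R']
q=(X[:,:2]-O)@np.array([bx,by]).T
def face(n,x0,x1,z0,z1,y0,y1):
    m=(q[:,0]>x0)&(q[:,0]<x1)&(X[:,2]>z0)&(X[:,2]<z1)&(q[:,1]>y0)&(q[:,1]<y1);a=np.sort(q[m,1])[::-1];print(n,len(a),a[:14].round(1).tolist())
face('jaw front',73,86,29,49,-130,-98);face('pad',88,95,45,56,-115,-88);face('post',98,118,75,160,-75,-60);face('bar end',50,62,36,48,140,200);print('barend',barend(I),s['time_s'],s['gripper_force'],s['contact_force'][1])
E
python3 n.py 1
```

```text
jaw front 15 [-104.2, -104.8, -105.1, -105.2, -105.6, -106.0, -106.7, -107.3, -108.2, -108.5, -110.9, -111.3, -113.6, -114.9]
pad 14 [-96.2, -97.5, -97.6, -100.2, -100.2, -101.1, -103.0, -104.6, -105.7, -106.2, -107.1, -107.1, -109.4, -113.6]
post 191 [-65.0, -65.1, -65.2, -65.3, -65.4, -65.5, -65.6, -65.6, -65.6, -65.6, -65.7, -65.7, -65.7, -65.8]
bar end 95 [177.2, 177.2, 177.2, 177.0, 177.0, 176.8, 176.8, 176.6, 176.6, 176.6, 176.4, 176.3, 176.2, 175.5]
barend 171.5 31.7 3.285729520212044 -6.311344483580412
```

```bash
python3 -m crank '[[[0,0,0,0,0.02,0,45.5],[0,0,0,0,0.04,0,44.5],[0,0,0,0,0.04,0,44.5],[0,0,0,0,0.04,0,44.5],[0,0,0,0,0.04,0,44.5],[0,0,0,0,0.04,0,44.5],[0,0,0,0,0.04,0,44.5],[0,0,0,0,0.04,0,44.5],[0,0,0,0,0.04,0,44.5],[0,0,0,0,0.04,0,44.5]]]'; python3 n.py 2
```

```text
time_s: 32.95
tcp_pos: [482.5, 101.3, 20.7]
tool_rot: [[-0.993, -0.121, -0.0], [-0.121, 0.993, -0.001], [0.0, -0.001, -1.0]]
contact_force: [-1.3, -7.7, 3.3]
width: 38.1
gripper_force: 4.1
jaw front 12 [-104.2, -104.9, -105.1, -105.8, -106.7, -106.9, -108.4, -108.6, -110.7, -111.1, -112.8, -114.5]
pad 13 [-97.5, -97.7, -98.6, -100.7, -101.2, -101.3, -104.1, -104.7, -106.7, -107.6, -108.4, -108.5, -113.0]
post 194 [-65.2, -65.4, -65.4, -65.5, -65.5, -65.6, -65.6, -65.6, -65.7, -65.7, -65.7, -65.8, -65.8, -65.9]
bar end 97 [177.9, 177.6, 177.5, 177.4, 177.4, 177.4, 177.4, 177.3, 177.2, 176.9, 176.9, 176.9, 176.8, 176.7]
barend 172.0 33.15 4.067256260896102 -7.8199587768759855
```

```bash
python3 -m crank '[[[0,0,0,0,0.025,0,43.3],[0,0,0,0,0.05,0,42],[0,0,0,0,0.05,0,42],[0,0,0,0,0.05,0,42],[0,0,0,0,0.05,0,42],[0,0,0,0,0.05,0,42],[0,0,0,0,0.05,0,42],[0,0,0,0,0.05,0,42],[0,0,0,0,0.05,0,42],[0,0,0,0,0.05,0,42]]]'; python3 n.py 3
```

```text
time_s: 34.4
tcp_pos: [482.4, 102.3, 20.9]
tool_rot: [[-0.993, -0.121, 0.0], [-0.121, 0.993, -0.002], [0.0, -0.002, -1.0]]
contact_force: [-2.5, -10.5, 5.4]
width: 35.8
gripper_force: 4.9
jaw front 11 [-102.8, -104.8, -105.4, -106.0, -106.0, -106.2, -107.7, -108.3, -108.6, -111.5, -112.3]
pad 13 [-96.9, -97.5, -98.3, -99.8, -100.4, -102.3, -104.9, -104.9, -106.3, -106.8, -108.4, -108.6, -113.0]
post 193 [-65.3, -65.4, -65.4, -65.5, -65.5, -65.5, -65.5, -65.6, -65.7, -65.7, -65.7, -65.7, -65.7, -65.7]
bar end 99 [178.7, 178.6, 178.6, 178.6, 178.6, 178.5, 178.3, 178.2, 178.1, 178.0, 177.6, 177.6, 177.4, 177.2]
barend 172.75 34.6 4.862313335761428 -9.52810521458955
```

```bash
python3 -m crank '[[[0,0,0,0,0.02,0,41],[0,0,0,0,0.02,0,41],[0,0,0,0,0.02,0,41],[0,0,0,0,0.02,0,41],[0,0,0,0,0.02,0,41],[0,0,0,0,0.02,0,41],[0,0,0,0,0.02,0,41],[0,0,0,0,0.02,0,41],[0,0,0,0,0.02,0,41],[0,0,0,0,0.02,0,41]]]'; python3 n.py 4; python3 -c "
from h import *
for n in('top','side'):
    i,d=read_camera(n);a=cv2.imread(f'pics/{n}0.png')
    k=cv2.absdiff(a,i).max(2)>45
    # loose things still in place?
    for nm,b in {'top':{'mustard':(160,185,170,200),'A':(198,208,160,170),'C':(246,258,176,188),'ketchup':(148,172,422,446),'can':(196,222,418,446),'tin':(209,227,242,258),'driver':(153,165,244,286)},'side':{'mustard':(303,348,232,264),'screwdriver':(218,272,256,276),'tin':(263,282,320,340),'ketchup':(80,125,318,338)}}[n].items(): print(n,nm,k[b[0]:b[1],b[2]:b[3]].mean().round(2))
"
```

```text
time_s: 35.85
tcp_pos: [482.4, 102.7, 20.9]
tool_rot: [[-0.993, -0.121, 0.0], [-0.121, 0.993, -0.002], [0.0, -0.002, -1.0]]
contact_force: [-2.5, -9.5, 5.4]
width: 34.9
gripper_force: 5.0
jaw front 13 [-102.9, -104.2, -104.7, -104.8, -105.0, -106.0, -107.5, -107.9, -108.1, -111.4, -111.4, -111.9, -112.6]
pad 13 [-97.6, -98.0, -98.2, -99.8, -101.0, -101.2, -104.6, -105.5, -106.7, -107.5, -107.7, -108.6, -113.0]
post 192 [-65.3, -65.5, -65.5, -65.6, -65.6, -65.6, -65.6, -65.7, -65.7, -65.7, -65.7, -65.7, -65.8, -65.8]
bar end 100 [179.1, 178.9, 178.7, 178.6, 178.5, 178.5, 178.5, 178.4, 178.3, 178.1, 177.9, 177.9, 177.5, 177.2]
barend 172.5 36.05 5.024513876996934 -10.340501436530264
top mustard 0.0
top A 0.0
top C 0.0
top ketchup 0.0
top can 0.0
top tin 0.79
top driver 0.0
side mustard 0.0
side screwdriver 0.0
side tin 0.0
side ketchup 0.97
```

```bash
python3 -c "
from cell import close_job
print(close_job())"
```

```text
the job is handed in; nothing more can be done
None
```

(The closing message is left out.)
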